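Load two flattened cans in the clamp tray and hold the clamp lever at its third click

TASK

Lay the red and the blue flattened can flat in the two bays of the green clamp tray, either can in either bay, each lying along its bay, and let go of them. Then push the red handle of the spring lever down with the fingertips, past the first two clicks to the third, so that the hold-downs slide over both cans; the lever springs back if released, so keep it pushed down there and finish while still holding it. Leave the block, tongs and jar where they are.

Things in the scene. Friction and masses are not known exactly. Their poses are not given: they have to be found in the camera images.
- can_red: flattened aluminium drink can with red band and red end dots, loose on the bench: 118 long (its x axis) x 58 wide x 16 mm thick, about 20 g. Its waist, within 17 mm of the middle along x, has flat parallel sides 52 mm apart (grip across y there). Origin: centre of the underside; z up. Turning it by half a turn makes no difference
- can_blue: the same flattened can with blue band and dots; same sizes and frame as can_red
- tray: fixed green clamp tray, plate 4 mm thick. Origin on the bench near the middle of the bays, z up; plate spans x -75 to 135, y -235 to 130 mm. Along +x a 46 mm high housing (x 83 to 135, y -123 to 123) holds the hold-down blades, which slide to -x, 5 mm clear over cans lying flat. The lever stands at the -y end and points to -x; its posts and click wheel (x 85 to 125, y -221 to -122) are 109 mm high
- bay_long (a point): centre of the floor of the bay whose long side runs along tray x, 4 mm above the bench. Inside 128 x 68 mm, black floor, yellow walls 4 mm thick rising 12 mm above the floor; the long walls are open over their middle 68 mm, so that fingers can go down beside the can
- bay_cross (a point): the same for the bay whose long side runs along tray y
- handle (a point): red round bar on the end of the spring lever, 24 mm diameter, 70 mm long along tray y; this point is its centre, 150 mm from the lever's axis, which runs along tray y, 90 mm above the bench, on the bar's +x side. Its centre is 139 mm above the bench at rest, 109, 80 and 50 mm at the three clicks, 41 mm at the hard stop; a straight push down stays within 9 mm of its arc
- lever (a joint): spring-return lever, rad: 0 at rest (up), grows as the red handle is pushed down; clicks at 0.20, 0.40 and 0.60 (the third), hard stop at 0.66. The push needed at the handle varies in bumps between about 2 and 10 N, some 7.5 N at the third click; released anywhere it springs back to 0
- block: bystander: wooden block 90 x 60 x 45 mm, loose
- tongs: bystander: steel tongs lying flat, about 215 mm long, 20 mm high, loose
- jar: bystander: amber glass jar, 80 mm diameter, 120 mm high, loose
Mind the look-alikes: they are no part of the job. Leave any orange, purple or turquoise look-alike of the can_red alone.

How it is judged:
By the outcome, as a careful person would: the job done as asked, in the order asked, and still so for the second after the job is handed in, while the arm keeps its last pose, push and grip.
It also fails if it takes over 72 s, if anything falls off the work surface, if the arm or the gripper's body presses on something with over 40 N, if the wrist force passes 120 N, or if a joint passes its speed limit or range.

ROBOT

A 6-joint arm with a two-finger parallel gripper is mounted at the origin on the work surface. World frame = base frame: x ahead of the robot, y to its left, z up, the work surface at z = 0. Lengths are in m, angles in rad, forces in N, time in s.
With the tool pointing down it reaches from about 0.325 to 0.85 m from the base axis. Payload 4.4 kg.
Tool frame: the origin (TCP) lies on the centre line of the jaws, within the pads' length; the fingertips stand env.finger_overhang ahead of it and the grasp point (between the pads) lies 11 mm behind it (env.finger_overhang is the distance from the TCP to the fingertips, in m); z points along the fingers, y is the line along which they close (so a half turn about z gives the same grasp; the last joint's range is limited). The gripper opens to 94 mm and grips with 3 to 60 N. Pads are 16 mm wide; open, the fingers measure 119 mm over their backs; the gripper's body (75 mm by 177 mm) begins 78 mm behind the grasp point.
Start: joints at [-1.341, 0.207, 1.542, -0, 1.393, -0.15], TCP at [0.214, -0.534, 0.213] pointing down, gripper open.
Joint ranges: [-2.73, 2.73], [-0.86, 2.22], [0.23, 2.46], [-1.11, 4.25], [0.08, 2.63], [-2.82, 2.82]. Speed limits (rad/s): [2.79, 2.79, 3.14, 3.14, 3.14, 3.14].

INTERFACE

Orientations are given as a unit quaternion [x, y, z, w].
In Python, from plant import env gives the robot as it stands.
- The arm moves only by the shell command python3 -m creep 'ROWS' [OPENING] [FORCE]. ROWS is text: rows parted by semicolons, each of 6 numbers parted by spaces: the shift along the tool's x, y, z in units of 40 mm (1.0 is 40 mm), then the turn, a rotation vector about the tool's x, y, z in units of 6 degrees (1.0 is 6 degrees). A call has exactly 5 rows; each row shifts and turns the commanded pose from where the row before left it, along the tool's axes as they then stand; what a row does not reach is not made up. A row lasts 1/12 s, in which the tool goes at most 41.7 mm and 7.16 degrees, less where a joint would pass 70% of its speed; a pose out of reach is approached as far as the arm can. A call is refused whole if a number of a shift passes 1 or a number of a turn 1, either way. A call with a gripper value outside its range is refused whole. OPENING is the opening, from 0 (shut) to 1 (fully open), set as the call begins (- or left out, the last holds). The fingers move at their own pace and stop on an object; FORCE is the grip in N (left out, the last holds). Time passes only in rows, so rows that do not move let the fingers close, or fill a call up. It gives the time, the measured TCP pose, the force, the opening and the grip force at its end, in the units of the state.
- env.state(): the state, without advancing time (a new reading comes with each control period).
- env.grab_frame(name): name is "side" or "top" or "wrist"; returns a dict with "color" (400x640x3 uint8, red, green, blue), "intrinsics" (3x3 intrinsics, pixels), "dist_coeffs" ([k1, k2, p1, p2, k3] as OpenCV has them; the pictures are not rectified), "eye" and "attitude" of the camera in the world. Camera axes: x right, y down, z forward; pixel columns grow to the right and rows downward; lengths in m; the calibration is good to about 2 mm. A picture is of the moment at which its call begins. There is no depth.
- env.hand_in(): hands the job in; it is judged then, once.
Trained networks look in a picture, given as the dict that the camera call returned (one of the last four; its "shot" number tells which), for a name from the list of things; names that differ only in an ending like _2 or _b are one class to them, and where a whole thing is asked for, a point or a joint stands for the part that bears it (a point fixed in the world has none). Each returns a list of dicts, best first, with "score" (0 to 1); they miss things now and then, are a little off and sometimes report something else, mostly with a low value. They report only what shows in the picture. A call takes as long as a camera call. They do not tell look-alikes from the thing itself.
- env.look_for(picture, name): "rect" ([left, top, right, bottom] in pixels, round what is visible of it).
- env.silhouettes(picture, name): "region" (400x640 bool, what is visible of it) and "rect" ([left, top, right, bottom] in pixels, round what is visible of it).
The state is a dict: "clock": time; "q": joint angles; "qvel": joint speeds; "joint_efforts": joint torques, N m; "position": TCP position; "ee_rot": TCP orientation; "wrist_force": force on the tool from outside, world axes, zero at the start; "ft_torque": the same for the moment, N m; "width": finger opening in m; "gripper_force": force on a finger pad.
Only numpy, scipy, OpenCV 4.12 (cv2) and the standard library are available. Lean on these libraries where they do the work, as an engineer would, in place of code of your own. Each camera call takes 0.05 s, during which the arm holds its last target. There are 200 camera calls.

## Working session

There is one attempt and no reset: what is moved stays moved. The work goes in short steps, Python scripts to look and compute and a shell command to move; the robot and the scene stay as the last step left them, time stands still between calls to the robot, and variables do not carry over. Pictures are saved under pics/ and viewed, at most 10 in all, crops included, and the job is handed in when it is done.

```bash
ls; mkdir -p pics; cat > h.py <<'E'
import numpy as np, cv2
from scipy.spatial.transform import Rotation as R
from plant import env
def cam(f):
    a=np.array(f["attitude"],float)
    M=a if a.shape==(3,3) else R.from_quat(a).as_matrix()
    return M,np.array(f["eye"],float)
def ray(f,uv,z):
    M,e=cam(f); uv=np.array(uv,float).reshape(-1,1,2)
    p=cv2.undistortPoints(uv,np.array(f["intrinsics"]),np.array(f["dist_coeffs"])).reshape(-1,2)
    d=np.c_[p,np.ones(len(p))]@M.T
    return e+d*((z-e[2])/d[:,2:3])
def proj(f,P):
    M,e=cam(f); P=np.array(P,float).reshape(-1,3)
    rv=cv2.Rodrigues(M.T)[0]
    return cv2.projectPoints(P,rv,-M.T@e,np.array(f["intrinsics"]),np.array(f["dist_coeffs"]))[0].reshape(-1,2)
def save(f,n): cv2.imwrite("pics/"+n,f["color"][:,:,::-1])
E
python3 - <<'E'
from h import *
print(env.finger_overhang, env.state())
for n in("top","side"):
    f=env.grab_frame(n); save(f,n+"1.png"); print(n,f["eye"],f["attitude"],f["intrinsics"])
    for k in("can_red","can_blue","tray","bay_long","bay_cross","handle","lever"):
        for d in env.silhouettes(f,k)[:5]:
            c=cv2.minAreaRect(np.argwhere(d["region"])[:,::-1].astype(np.float32))
            print(k,round(d["score"],2),np.round(d["rect"]),np.round(c[0]),np.round(c[1]),round(c[2]))
E
```

```text
pics
0.008 {'clock': 0.0, 'q': array([-1.34045752e+00,  2.07404517e-01,  1.54295210e+00, -3.20655795e-05,
        1.39349150e+00, -1.50517990e-01]), 'qvel': array([-0.00098498,  0.00135386,  0.00040983,  0.00092144,  0.00051039,
        0.00174875]), 'joint_efforts': array([-1.59980442e-03, -3.70881021e+01, -2.81417960e+01,  6.96112588e-02,
        3.61865130e-02, -1.72311384e-04]), 'position': array([ 0.21352383, -0.53303137,  0.21230047]), 'ee_rot': array([ 9.81922075e-01,  1.89282242e-01, -6.07619061e-05, -1.12620272e-03]), 'wrist_force': array([0.07669655, 0.45747686, 0.24595033]), 'ft_torque': array([ 0.0390829 ,  0.00101335, -0.01001944]), 'gripper_force': 0.0, 'width': 0.09370322248616464}
top [0.32085935 0.01422095 1.92284946] [ 0.71307019 -0.69884215  0.03846837 -0.04087467] [[512.8690051    0.         318.80385291]
 [  0.         512.8690051  197.52323563]
 [  0.           0.           1.        ]]
can_red 0.92 [222. 207. 241. 238.] [232. 222.] [16. 31.] 13
can_red 0.8 [195. 257. 226. 279.] [209. 267.] [15. 31.] 72
can_red 0.78 [244. 243. 274. 262.] [259. 254.] [14. 29.] 50
[... 356 characters left out ...]
57.] 10
handle 0.56 [346. 171. 370. 219.] [356. 193.] [46. 20.] 90
lever 0.51 [347. 171. 367. 213.] [356. 193.] [44. 19.] 90
side [-0.26797437 -1.03578127  1.20652514] [ 0.85849894 -0.2925193   0.1339916  -0.39932229] [[517.86197617   0.         319.10210253]
 [  0.         517.86197617 195.43534612]
 [  0.           0.           1.        ]]
can_red 0.61 [411. 223. 442. 252.] [426. 235.] [24. 33.] 45
can_red 0.58 [225. 202. 250. 214.] [236. 206.] [13. 25.] 90
can_blue 0.55 [364. 288. 390. 311.] [377. 297.] [16. 28.] 45
tray 0.63 [312. 190. 348. 254.] [330. 222.] [65. 34.] 86
bay_cross 0.74 [308. 191. 345. 261.] [330. 222.] [65. 34.] 86
handle 0.58 [336. 210. 345. 214.] [340. 210.] [9. 4.] 0
```

```bash
python3 - <<'E'
import cv2
a=cv2.imread("pics/top1.png")[130:290,180:460]
cv2.imwrite("pics/top1c.png",cv2.resize(a,(784,448),interpolation=cv2.INTER_CUBIC))
E
```

```text
(no output)
```

View pics/top1c.png

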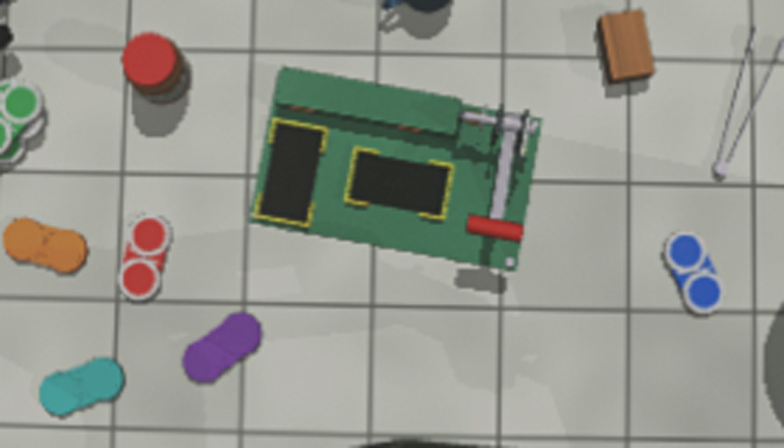

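View pics/side1.png

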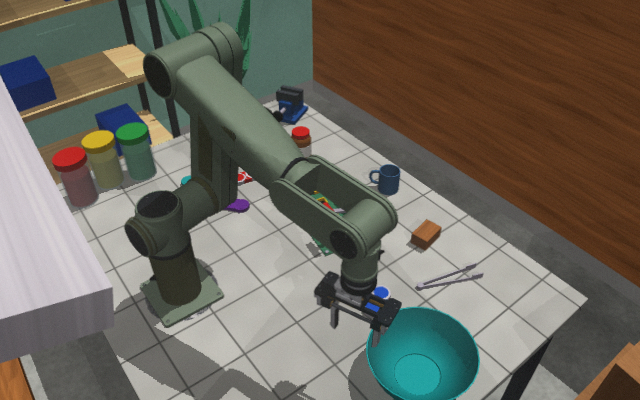

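Red can is at about (232,222) in the top picture and blue at (428,227). Both have end dots and silver rims. The plain orange (196,217), purple (259,254) and turquoise (209,268) ones are look-alikes. The tray is in the middle, the red handle at about (357,211), and the jar, block and tongs are beyond it.

```bash
python3 - <<'E'
from h import *
f=env.grab_frame("top"); I=f["color"]; hsv=cv2.cvtColor(I,cv2.COLOR_RGB2HSV)
H,S,V=[hsv[:,:,i].astype(int) for i in range(3)]
red=((H<6)|(H>174))&(S>140)&(V>90); blue=(abs(H-112)<12)&(S>140)&(V>70); blk=(V<60)&(S<140)
def comp(m,box):
    l,t,r,b=box; k=np.zeros(m.shape,np.uint8); k[t:b,l:r]=m[t:b,l:r]
    n,L,st,c=cv2.connectedComponentsWithStats(k)
    i=1+np.argmax(st[1:,4]); p=np.argwhere(L==i)[:,::-1].astype(np.float32)
    return p
def rep(n,p,z):
    w=ray(f,p,z)[:,:2]; m=w.mean(0); r=cv2.minAreaRect(w.astype(np.float32)*1000)
    ev,E=np.linalg.eigh(np.cov((w-m).T)); a=E[:,1]
    print(n,len(p),p.mean(0).round(1),m.round(4),"rect",np.round(r[0]),np.round(r[1]),"ang",np.degrees(np.arctan2(a[1],a[0])).round(1),"reach",np.hypot(*m).round(3))
    return m
for n,m,b,z in(("red",red,(218,203,246,242),.016),("blue",blue,(412,205,446,245),.016),("cross",blk,(268,166,300,215),.004),("long",blk,(300,178,344,212),.004)):
    rep(n,comp(m,b),z)
rep("handle",comp(red,(340,200,372,222)),.139)
print(proj(f,[[.3,0,0],[.4,0,0],[.3,.1,0]]).round())
for n,b,m in(("red",(218,203,246,242),red),):pass
E
```

```text
red 89 [229. 229.] [0.4107 0.3561] rect [411. 356.] [37. 37.] ang 64.4 reach 0.544
blue 83 [424.5 219.3] [ 0.4618 -0.3747] rect [ 463. -375.] [38. 34.] ang -154.6 reach 0.595
cross 528 [283.8 191.2] [0.5585 0.1556] rect [559. 156.] [ 63. 122.] ang 170.7 reach 0.58
long 538 [322.2 195.1] [0.5464 0.0104] rect [546.  11.] [121.  64.] ang 81.1 reach 0.547
handle 114 [356.4 211. ] [ 0.4773 -0.1098] rect [ 478. -110.] [68. 21.] ang 79.8 reach 0.49
[[324. 261.]
 [324. 234.]
 [297. 260.]]
```

```bash
cat >> h.py <<'E'
def dots(f,col,box,z=.016):
    hsv=cv2.cvtColor(f["color"],cv2.COLOR_RGB2HSV); H,S,V=[hsv[:,:,i].astype(int) for i in range(3)]
    m=((H<7)|(H>173)) if col=="red" else abs(H-112)<14
    m=m&(S>120)&(V>60); k=np.zeros(m.shape,np.uint8); l,t,r,b=[int(x) for x in box]; k[t:b,l:r]=m[t:b,l:r]
    p=np.argwhere(k)[:,::-1].astype(float); w=ray(f,p,z)[:,:2]; m=w.mean(0)
    E=np.linalg.eigh(np.cov((w-m).T))[1][:,1]; s=(w-m)@E
    # box centre along axis and across, robust to missing band
    n=np.array([-E[1],E[0]]); t=(w-m)@n
    c=m+E*(s.max()+s.min())/2+n*(t.max()+t.min())/2
    return c,np.degrees(np.arctan2(E[1],E[0])),np.ptp(s),np.ptp(t)
def go(xy,yaw=None,z=None):
    s=env.state(); p=s["position"]; M=R.from_quat(s["ee_rot"]).as_matrix()
    cy=np.degrees(np.arctan2(M[1,0],M[0,0])); yaw=cy if yaw is None else yaw
    d=np.array([xy[0]-p[0],xy[1]-p[1],0 if z is None else z-p[2]])
    dy=(yaw-cy+180)%360-180
    a=np.radians(yaw); T=np.array([[np.cos(a),np.sin(a),0],[np.sin(a),-np.cos(a),0],[0,0,-1]])
    print("pos",p.round(4),"yaw",cy.round(2),"tilt",np.degrees(np.arccos(-M[2,2])).round(2),"q",s["q"].round(2))
    print("turn units",round(-dy/6,3),"| shift units before turn",(M.T@d/.04).round(3),"| after turn",(T.T@d/.04).round(3),"t",round(s["clock"],1))
E
python3 - <<'E'
from h import *
f=env.grab_frame("top")
r=dots(f,"red",(218,203,246,242)); b=dots(f,"blue",(412,205,446,245)); print(r,b)
go(b[0],b[1]%180-(180 if b[1]%180>90 else 0),.15)
E
```

```text
(array([0.44031095, 0.34884153]), np.float64(168.6197474866741), np.float64(0.10060267050277491), np.float64(0.05159112536299745)) (array([ 0.43434441, -0.38512475]), np.float64(-155.7547069115242), np.float64(0.09897463127913096), np.float64(0.05147348193046104))
pos [ 0.2137 -0.5338  0.2135] yaw 21.82 tilt 0.0 q [-1.34  0.21  1.54 -0.    1.39 -0.15]
turn units -0.404 | shift units before turn [ 6.503 -1.401  1.587] | after turn [ 6.556 -1.125  1.587] t 0.9
```

```bash
python3 -m creep '0 0 0 0 0 -0.4; 0.9 -0.15 0 0 0 0; 0.9 -0.15 0 0 0 0; 0.9 -0.15 0 0 0 0; 0.9 -0.15 0 0 0 0' 1 15; python3 -m creep '0.9 -0.15 0 0 0 0; 0.9 -0.15 0 0 0 0; 0.9 -0.15 0 0 0 0; 0.25 -0.05 0 0 0 0; 0 0 0 0 0 0'
python3 - <<'E'
from h import *
f=env.grab_frame("wrist"); save(f,"w1.png")
for d in env.silhouettes(f,"can_blue"): print(d["score"],d["rect"])
print(proj(f,[[.434,-.385,.016]]))
b=dots(f,"blue",(0,0,640,400)); print(b)
go(b[0],(b[1]+90)%180-90,.10)
E
```

```text
clock: 1.32
position: [0.3361, -0.4521, 0.2135]
ee_rot: [0.978, 0.209, 0.0, 0.0]
wrist_force: [0.3, -1.0, -0.6]
width: 0.0935
gripper_force: 0.0
clock: 1.73
position: [0.4365, -0.3844, 0.2134]
ee_rot: [0.977, 0.212, 0.0, -0.0]
wrist_force: [0.2, -0.6, -1.0]
width: 0.0939
gripper_force: 0.0
0.59 [293.9, 118.4, 344.8, 220.7]
[[319.35910281 174.62076293]]
(array([ 0.43571984, -0.38438054]), np.float64(-155.21984715295955), np.float64(0.10244410981966412), np.float64(0.05129642756850725))
pos [ 0.4341 -0.3865  0.2133] yaw 24.26 tilt 0.06 q [-0.88  0.22  1.53 -0.    1.4   0.27]
turn units -0.087 | shift units before turn [ 0.062 -0.032  2.833] | after turn [ 0.059 -0.032  2.833] t 1.8
```

View pics/w1.png

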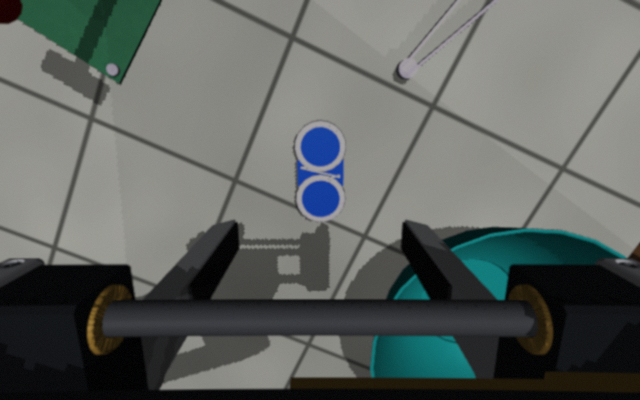

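The blue can lies upright at (320,172), aligned with the tool. The turquoise bowl at lower right needs a clearance check before I go down.

```bash
python3 - <<'E'
from h import *
t=env.grab_frame("top"); s=env.grab_frame("side")
st=env.state(); M=R.from_quat(st["ee_rot"]).as_matrix(); c=np.array([.4355,-.3845,0])
for f,n in((t,"t2"),(s,"s2")):
    I=f["color"].copy()
    P=[c+M[:,0]*a*.0375+M[:,1]*b*.0885+[0,0,.099] for a,b in((1,1),(1,-1),(-1,-1),(-1,1))]
    cv2.polylines(I,[proj(f,P).round().astype(int)],True,(255,0,0),1)
    cc=(slice(170,310),slice(390,530)) if n=="t2" else (slice(240,400),slice(320,500))
    cv2.imwrite(f"pics/{n}.png",cv2.resize(I[cc][:,:,::-1],(390,400),interpolation=cv2.INTER_CUBIC))
cv2.imwrite("pics/ts2.png",np.hstack([cv2.imread("pics/t2.png"),cv2.imread("pics/s2.png")]))
E
```

```text
(no output)
```

View pics/ts2.png

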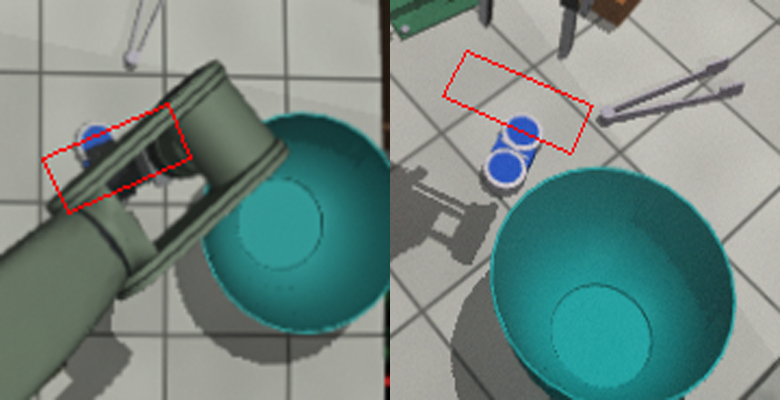

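The bowl clears the gripper's footprint by about 30 mm. Descending.

```bash
python3 -m creep '0.04 0 0.9 0 0 -0.07; 0 0 0.9 0 0 0; 0 0 0.9 0 0 0; 0 0 0.6 0 0 0; 0 0 0 0 0 0' 0.85
python3 - <<'E'
from h import *
f=env.grab_frame("wrist")
b=dots(f,"blue",(200,0,440,400)); print(b)
go(b[0],(b[1]+90)%180-90,.010)
E
```

```text
clock: 2.35
position: [0.4309, -0.3827, 0.0751]
ee_rot: [0.977, 0.212, -0.003, -0.006]
wrist_force: [-1.3, -0.0, -0.5]
width: 0.0796
gripper_force: 0.0
(array([ 0.43614046, -0.38467918]), np.float64(-155.24201840231666), np.float64(0.10229899654462549), np.float64(0.051961280442105164))
pos [ 0.4328 -0.3845  0.0783] yaw 24.49 tilt 0.44 q [-0.88  0.36  1.64 -0.    1.14  0.27]
turn units -0.044 | shift units before turn [0.078 0.052 1.707] | after turn [0.074 0.04  1.708] t 2.4
```

```bash
python3 -m creep '0.05 0.02 0.6 0 0 0; 0 0 0.6 0 0 0; 0 0 0.3 0 0 0; 0 0 0.15 0 0 0; 0 0 0 0 0 0'; python3 -m creep '0 0 0 0 0 0; 0 0 0 0 0 0; 0 0 0 0 0 0; 0 0 0 0 0 0; 0 0 0 0 0 0' 0.4 15
```

```text
clock: 2.82
position: [0.4378, -0.3859, 0.0155]
ee_rot: [0.977, 0.213, -0.0, -0.0]
wrist_force: [-0.2, -0.3, 0.2]
width: 0.0797
gripper_force: 0.0
clock: 3.23
position: [0.4387, -0.3859, 0.0164]
ee_rot: [0.977, 0.213, 0.0, 0.001]
wrist_force: [0.5, 0.3, 2.7]
width: 0.0517
gripper_force: 15.0
```

```bash
python3 -m creep '0 0 -0.5 0 0 0; 0 0 -0.9 0 0 0; 0 0 -0.9 0 0 0; 0 0 -0.9 0 0 0; 0 0 -0.9 0 0 0' - 20; python3 -m creep '0 0 -0.5 0 0 -0.95; 0 0 0 0 0 -0.95; 0 0 0 0 0 -0.95; 0 0 0 0 0 -0.95; 0 0 0 0 0 -0.95'; python3 -m creep '0 0 0 0 0 -0.95; 0 0 0 0 0 -0.95; 0 0 0 0 0 -0.95; 0 0 0 0 0 -0.95; 0 0 0 0 0 -0.9'
python3 - <<'E'
from h import *
go((.546,.0104),81,.2)
E
```

```text
clock: 3.65
position: [0.438, -0.3851, 0.1812]
ee_rot: [0.977, 0.213, -0.0, -0.0]
wrist_force: [1.0, -0.7, 0.4]
width: 0.0519
gripper_force: 20.0
clock: 4.07
position: [0.4382, -0.3854, 0.1999]
ee_rot: [0.893, 0.45, 0.0, 0.0]
wrist_force: [-0.4, 0.1, -0.4]
width: 0.0512
gripper_force: 20.0
clock: 4.48
position: [0.4382, -0.3853, 0.1995]
ee_rot: [0.757, 0.654, -0.0, 0.0]
wrist_force: [-0.8, 0.4, -0.6]
width: 0.052
gripper_force: 20.0
pos [ 0.4382 -0.3853  0.1995] yaw 81.62 tilt 0.0 q [-0.87  0.24  1.54 -0.    1.37 -0.72]
turn units 0.104 | shift units before turn [10.179  1.226 -0.012] | after turn [10.192  1.115 -0.011] t 4.5
```

```bash
python3 -m creep '0.6 0.1 -0.4 0 0 0.1; 0.9 0.1 0 0 0 0; 0.9 0.1 0 0 0 0; 0.9 0.1 0 0 0 0; 0.9 0.1 0 0 0 0'; python3 -m creep '0.9 0.1 0 0 0 0; 0.9 0.1 0 0 0 0; 0.9 0.1 0 0 0 0; 0.9 0.1 0 0 0 0; 0.9 0.1 0 0 0 0'; python3 -m creep '0.9 0.1 0 0 0 0; 0.6 0.1 0 0 0 0; 0 0 0 0 0 0; 0 0 0 0 0 0; 0 0 0 0 0 0'
python3 - <<'E'
from h import *
f=env.grab_frame("wrist"); save(f,"w3.png")
go((.546,.0104),81,.06)
E
```

```text
clock: 4.9
position: [0.4848, -0.2213, 0.2157]
ee_rot: [0.762, 0.647, 0.0, 0.0]
wrist_force: [0.5, 0.0, -0.8]
width: 0.0517
gripper_force: 20.0
clock: 5.32
position: [0.5335, -0.0465, 0.2157]
ee_rot: [0.762, 0.648, 0.0, 0.0]
wrist_force: [0.6, 0.5, 0.4]
width: 0.0516
gripper_force: 20.0
clock: 5.73
position: [0.5507, 0.0091, 0.2154]
ee_rot: [0.762, 0.648, -0.0, 0.0]
wrist_force: [0.0, -1.1, -0.8]
width: 0.0518
gripper_force: 20.0
pos [0.5507 0.0086 0.2154] yaw 80.68 tilt 0.04 q [-0.14  0.15  1.6  -0.    1.39  0.02]
turn units -0.053 | shift units before turn [ 0.027 -0.122  3.885] | after turn [ 0.026 -0.123  3.885] t 5.8
```

View pics/w3.png

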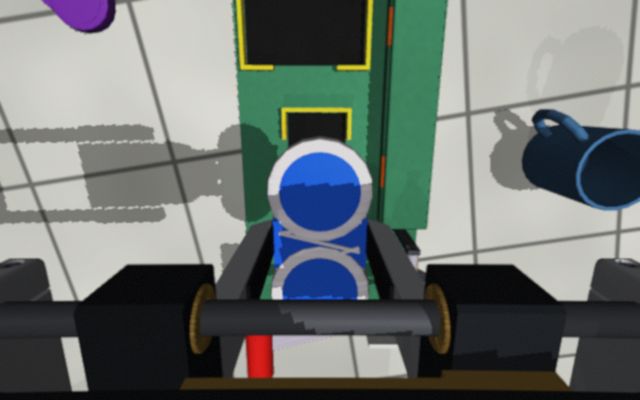

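The can is gripped and straight, with the far end of bay_cross at rows 108–140 just ahead of it. bay_long is at the top. I'll refine the bay and the in-hand can from this view.

```bash
python3 - <<'E'
from h import *
f=env.grab_frame("wrist")
st=env.state(); M=R.from_quat(st["ee_rot"]).as_matrix(); p=st["position"]
hsv=cv2.cvtColor(f["color"],cv2.COLOR_RGB2HSV); H,S,V=[hsv[:,:,i].astype(int) for i in range(3)]
y=((abs(H-28)<7)&(S>120)&(V>120)).astype(np.uint8)
n,L,stt,c=cv2.connectedComponentsWithStats(y)
ax=np.array([np.cos(np.radians(81)),np.sin(np.radians(81))]); nx=np.array([ax[1],-ax[0]])
for i in range(1,n):
    if stt[i,4]<60: continue
    q=np.argwhere(L==i)[:,::-1].astype(float); w=ray(f,q,.016)[:,:2]
    print(stt[i],"along y",(w@ax).min().round(4),(w@ax).max().round(4),"across x",(w@nx).min().round(4),(w@nx).max().round(4))
    if stt[i,1]>90: # far wall: line angle via top edge
        cols=[(u,q[q[:,0]==u][:,1].min()) for u in np.unique(q[:,0])]
        w=ray(f,cols,.016)[:,:2]; d=np.polyfit(w[3:-3,0],w[3:-3,1],1)[0]; print("wall angle",np.degrees(np.arctan(d)))
m=np.array([.5464,.0104]); print("floor est along,across",m@ax,m@nx, "tcp",p[:2]@ax,p[:2]@nx)
# in hand can: rim top far end
b=dots(f,"blue",(230,130,400,235),p[2]+.0)
print(b, "local",(M.T@np.r_[b[0]-p[:2],0])[:2])
E
```

```text
[236   0  37  70 515] along y 0.205 0.2694 across x 0.4591 0.4934
[337   0  36  70 492] along y 0.2045 0.2689 across x 0.5615 0.5961
[281 107  70  32 593] along y 0.1328 0.1664 across x 0.5004 0.5766
wall angle -9.344096212568985
floor est along,across 0.09574775044017161 0.5380459908647649 tcp 0.09440644529912508 0.5426098848584999
(array([0.55741164, 0.02892387]), np.float64(148.54260729976855), np.float64(0.05406660670934726), np.float64(0.05292925504980221)) local [0.02138022 0.00328353]
```

```bash
python3 -m creep '0.11 -0.11 0.6 0 0 0; 0 0 0.9 0 0 0; 0 0 0.9 0 0 0; 0 0 0.9 0 0 0; 0 0 0.4 0 0 0'; python3 -m creep '0 0 0 0 0 0; 0 0 0 0 0 0; 0 0 0 0 0 0; 0 0 0 0 0 0; 0 0 0 0 0 0'
python3 - <<'E'
from h import *
f=env.grab_frame("wrist"); save(f,"w4.png")
go((.5472,.0136),80.66,.020)
E
```

```text
clock: 6.25
position: [0.5434, 0.0135, 0.0627]
ee_rot: [0.763, 0.647, -0.003, -0.003]
wrist_force: [-0.7, 1.1, -2.2]
width: 0.0513
gripper_force: 20.0
clock: 6.67
position: [0.5492, 0.0141, 0.0697]
ee_rot: [0.762, 0.648, 0.001, 0.002]
wrist_force: [0.5, 0.4, -0.1]
width: 0.0518
gripper_force: 20.0
pos [0.5489 0.0143 0.0694] yaw 80.73 tilt 0.21 q [-0.13  0.31  1.73  0.    1.09  0.03]
turn units 0.011 | shift units before turn [-0.025 -0.044  1.235] | after turn [-0.025 -0.039  1.235] t 6.7
```

View pics/w4.png

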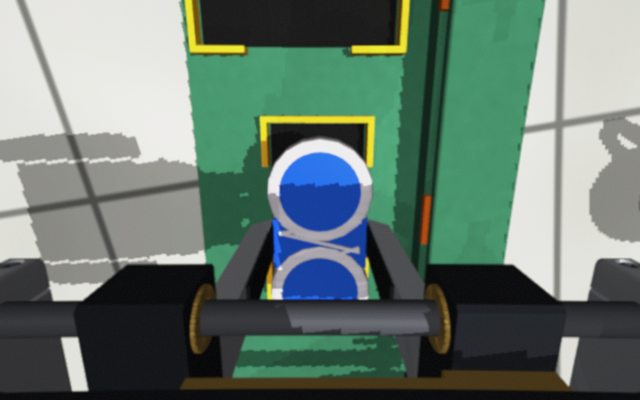

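The can points straight into bay_cross: bay centre column is about 318, can about 320. Going down and releasing.

```bash
python3 -m creep '-0.02 -0.04 0.4 0 0 0; 0 0 0.3 0 0 0; 0 0 0.2 0 0 0; 0 0 0.2 0 0 0; 0 0 0 0 0 0'; python3 -m creep '0 0 0.05 0 0 0; 0 0 0 0 0 0; 0 0 0 0 0 0; 0 0 0 0 0 0; 0 0 0 0 0 0'
```

```text
clock: 7.13
position: [0.544, 0.0144, 0.0215]
ee_rot: [0.762, 0.648, -0.001, -0.001]
wrist_force: [-1.3, 0.3, -0.0]
width: 0.0516
gripper_force: 20.0
clock: 7.55
position: [0.5461, 0.0141, 0.022]
ee_rot: [0.762, 0.648, 0.0, 0.0]
wrist_force: [0.5, -0.2, -0.5]
width: 0.0519
gripper_force: 20.0
```

```bash
python3 -m creep '0 0 0.04 0 0 0; 0 0 0 0 0 0; 0 0 0 0 0 0; 0 0 0 0 0 0; 0 0 0 0 0 0' 0.7; python3 -m creep '0 0 -0.3 0 0 0; 0 0 -0.5 0 0 0; 0 0 -0.9 0 0 0; 0 0 -0.9 0 0 0; 0 0 -0.9 0 0 0'; python3 -m creep '0 0 -0.9 0 0 0; -1 0 0 0 0 0; -0.5 0 0 0 0 0; 0 0 0 0 0 0; 0 0 0 0 0 0' 1
python3 - <<'E'
from h import *
f=env.grab_frame("wrist"); save(f,"w5.png")
b=dots(f,"blue",(200,60,440,300),.020); print(b, "bay est",.0975,.5383)
ax=np.array([.1624,.9867]);nx=np.array([.9867,-.1624]);
hsv=cv2.cvtColor(f["color"],cv2.COLOR_RGB2HSV); H,S,V=[hsv[:,:,i].astype(int) for i in range(3)]
y=((abs(H-28)<7)&(S>120)&(V>120)).astype(np.uint8)
n,L,s,c=cv2.connectedComponentsWithStats(y)
for i in range(1,n):
    if s[i,4]<60: continue
    w=ray(f,np.argwhere(L==i)[:,::-1].astype(float),.016)[:,:2]
    print(s[i],(w@ax).min().round(4),(w@ax).max().round(4),(w@nx).min().round(4),(w@nx).max().round(4))
print(b[0]@ax,b[0]@nx)
go((.4403,.3488),168.6,.2)
E
```

```text
clock: 7.97
position: [0.5457, 0.0141, 0.0199]
ee_rot: [0.762, 0.648, 0.0, 0.0]
wrist_force: [-0.8, -0.4, -0.2]
width: 0.0658
gripper_force: 0.0
clock: 8.38
position: [0.5452, 0.0142, 0.162]
ee_rot: [0.762, 0.648, -0.0, -0.0]
wrist_force: [0.6, -1.3, 0.0]
width: 0.0658
gripper_force: 0.0
clock: 8.8
position: [0.536, -0.0456, 0.1968]
ee_rot: [0.763, 0.647, 0.001, 0.0]
wrist_force: [0.4, -0.3, 0.5]
width: 0.0928
gripper_force: 0.0
(array([0.54621756, 0.01185749]), np.float64(80.64410804629122), np.float64(0.10108495899727726), np.float64(0.05388688724562199)) bay est 0.0975 0.5383
[237   0  37   5 183] 0.2081 0.2116 0.4582 0.4924
[344   0  37   5 180] 0.2082 0.2117 0.5598 0.5941
[283  49  77  37 678] 0.1352 0.1689 0.4998 0.5759
[286 152   5  19  77] 0.048 0.0675 0.5004 0.5048
[298 152  59  32 393] 0.0336 0.0675 0.5131 0.5761
0.10040551286783829 0.5370272134116093
pos [ 0.5358 -0.0449  0.1963] yaw 80.68 tilt 0.04 q [-0.25  0.14  1.65  0.    1.35 -0.08]
turn units -14.653 | shift units before turn [ 9.326 -3.95  -0.087] | after turn [ 4.287  9.176 -0.094] t 8.8
```

View pics/w5.png

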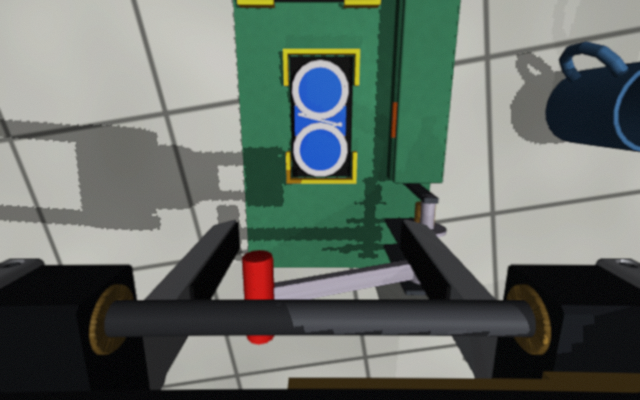

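Blue lies flat and centred in bay_cross (320,118). On to red.

```bash
python3 -m creep '0.93 -0.39 0 0 0 0; 0.93 -0.39 0 0 0 0; 0.93 -0.39 0 0 0 0; 0.93 -0.39 0 0 0 0; 0.93 -0.39 0 0 0 0'; python3 -m creep '0.93 -0.39 0 0 0 0; 0.93 -0.39 0 0 0 0; 0.93 -0.39 0 0 0 0; 0.93 -0.39 0 0 0 0; 0.93 -0.39 0 0 0 0';  python3 -m creep '0 0 0 0 0 -1; 0 0 0 0 0 -1; 0 0 0 0 0 -1; 0 0 0 0 0 -1; 0 0 0 0 0 -1'; python3 -m creep '0 0 0 0 0 -1; 0 0 0 0 0 -1; 0 0 0 0 0 -1; 0 0 0 0 0 -1; 0 0 0 0 0 -1'; python3 -m creep '0 0 0 0 0 -1; 0 0 0 0 0 -1; 0 0 0 0 0 -1; 0 0 0 0 0 -1; 0 0 0 0 0 -0.65'
python3 -m creep '0 0 0 0 0 0; 0 0 0 0 0 0; 0 0 0 0 0 0; 0 0 0 0 0 0; 0 0 0 0 0 0' 0.85
python3 - <<'E'
from h import *
f=env.grab_frame("wrist"); save(f,"w6.png")
for d in env.look_for(f,"can_red"): print(d)
l,t,r,b=np.r_[proj(f,[[.4403,.3488,.016]])[0]]@np.array([[1,0,1,0],[0,1,0,1]])+[-65,-90,65,90]
print(l,t,r,b)
b=dots(f,"red",(max(l,0),max(t,0),r,b)); print(b)
go(b[0],b[1]%180,.016)
E
```

```text
clock: 9.27
position: [0.4875, 0.1537, 0.1955]
ee_rot: [0.762, 0.648, -0.0, -0.001]
wrist_force: [1.2, 0.6, 0.3]
width: 0.0941
gripper_force: 0.0
clock: 9.68
position: [0.4398, 0.35, 0.1955]
ee_rot: [0.761, 0.648, -0.0, -0.0]
wrist_force: [0.6, 0.3, -0.8]
width: 0.0939
gripper_force: 0.0
clock: 10.1
position: [0.4404, 0.3484, 0.1952]
ee_rot: [0.565, 0.825, -0.001, -0.001]
wrist_force: [0.1, 1.1, -0.3]
width: 0.0938
gripper_force: 0.0
clock: 10.52
position: [0.4406, 0.3481, 0.1953]
ee_rot: [0.333, 0.943, -0.0, -0.001]
wrist_force: [0.4, -0.1, -0.1]
width: 0.094
gripper_force: 0.0
clock: 10.93
position: [0.4406, 0.3481, 0.1953]
ee_rot: [0.096, 0.995, -0.0, -0.001]
wrist_force: [-0.5, 0.4, 0.2]
width: 0.094
gripper_force: 0.0
clock: 11.35
position: [0.4417, 0.3473, 0.1958]
ee_rot: [0.099, 0.995, -0.0, -0.0]
wrist_force: [-0.5, 0.2, 1.0]
width: 0.0797
gripper_force: 0.0
{'rect': [154.6, 28.0, 242.7, 136.1], 'score': 0.95}
{'rect': [393.6, 131.7, 505.0, 187.5], 'score': 0.9}
{'rect': [296.2, 120.4, 346.8, 224.0], 'score': 0.77}
{'rect': [312.8, 0.0, 392.3, 36.5], 'score': 0.73}
255.24784625430578 83.52976629915821 385.2478462543058 263.5297662991582
(array([0.44168924, 0.3521123 ]), np.float64(168.72660063105414), np.float64(0.10209983892239086), np.float64(0.05117302474817282))
pos [0.4419 0.3472 0.1958] yaw 168.62 tilt 0.0 q [ 0.51  0.19  1.59  0.    1.35 -0.86]
turn units -0.019 | shift units before turn [0.028 0.12  4.496] | after turn [0.028 0.12  4.496] t 11.4
```

View pics/w6.png

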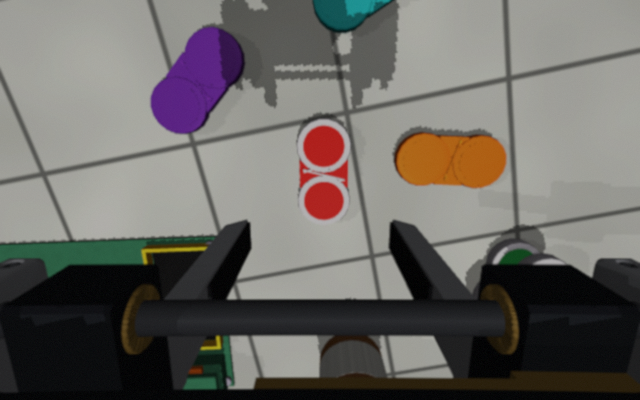

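The red can at (324,172) has silver rims and red dots. Orange is at (450,160) and the purple and turquoise ones are well clear. Descending on red.

```bash
python3 -m creep '0.03 0.1 0.8 0 0 0; 0 0 0.9 0 0 0; 0 0 0.9 0 0 0; 0 0 0.9 0 0 0; 0 0 0.4 0 0 0'; python3 -m creep '0 0 0.3 0 0 0; 0 0 0.2 0 0 0; 0 0 0.1 0 0 0; 0 0 0.05 0 0 0; 0 0 0 0 0 0'; python3 -m creep '0 0 0 0 0 0; 0 0 0 0 0 0; 0 0 0 0 0 0; 0 0 0 0 0 0; 0 0 0 0 0 0' 0.4 20
```

```text
clock: 11.87
position: [0.4383, 0.3493, 0.035]
ee_rot: [0.099, 0.995, -0.002, -0.003]
wrist_force: [-0.6, 0.1, -0.4]
width: 0.0799
gripper_force: 0.0
clock: 12.28
position: [0.4425, 0.3518, 0.0148]
ee_rot: [0.099, 0.995, 0.001, 0.001]
wrist_force: [-0.2, 1.0, 0.8]
width: 0.0798
gripper_force: 0.0
clock: 12.7
position: [0.4418, 0.3515, 0.0144]
ee_rot: [0.099, 0.995, 0.0, 0.0]
wrist_force: [-1.2, -0.2, 2.6]
width: 0.052
gripper_force: 20.0
```

```bash
python3 -m creep '0 0 -0.4 0 0 0; 0 0 -0.9 0 0 0; 0 0 -0.9 0 0 0; 0 0 -0.9 0 0 -0.33; 0 0 -0.9 0 0 0'; python3 -m creep '-0.62 -0.73 0 0 0 0; -0.62 -0.73 0 0 0 0; -0.62 -0.73 0 0 0 0; -0.62 -0.73 0 0 0 0; -0.62 -0.73 0 0 0 0'; python3 -m creep '-0.6 -0.73 0 0 0 0; 0 0 0 0 0 0; 0 0 0 0 0 0; 0 0 0 0 0 0; 0 0 0 0 0 0'
cat > bay.py <<'E'
from h import *
f=env.grab_frame("wrist")
ax=np.array([.1624,.9867]);nx=np.array([.9867,-.1624])
hsv=cv2.cvtColor(f["color"],cv2.COLOR_RGB2HSV); H,S,V=[hsv[:,:,i].astype(int) for i in range(3)]
y=((abs(H-28)<7)&(S>120)&(V>120)).astype(np.uint8)
n,L,s,c=cv2.connectedComponentsWithStats(y)
for i in range(1,n):
    if s[i,4]<60: continue
    w=ray(f,np.argwhere(L==i)[:,::-1].astype(float),.016)[:,:2]
    print(s[i],"along",(w@ax).min().round(4),(w@ax).max().round(4),"across",(w@nx).min().round(4),(w@nx).max().round(4))
p=env.state()["position"]; print("tcp",p[:2]@ax,p[:2]@nx)
go((.5586,.1551),170.65,.02)
save(f,"bay%d.png"%f["shot"]); print(f["shot"])
E
python3 bay.py
```

```text
clock: 13.12
position: [0.4411, 0.351, 0.1753]
ee_rot: [0.081, 0.997, -0.0, -0.0]
wrist_force: [1.0, 0.7, -0.4]
width: 0.052
gripper_force: 20.0
clock: 13.53
position: [0.5405, 0.1856, 0.1741]
ee_rot: [0.081, 0.997, 0.0, 0.0]
wrist_force: [0.3, 1.0, -1.0]
width: 0.0515
gripper_force: 20.0
clock: 13.95
position: [0.5582, 0.1553, 0.1736]
ee_rot: [0.081, 0.997, 0.0, -0.0]
wrist_force: [-0.0, -0.0, -0.1]
width: 0.0513
gripper_force: 20.0
[355 112   6  35 172] along 0.2785 0.2843 across 0.4589 0.4916
[283 117   5  28 104] along 0.2086 0.2127 across 0.4637 0.4897
[107 154  45  73 641] along 0.0338 0.0685 across 0.5 0.5755
[210 154  39  73 646] along 0.1353 0.1703 across 0.4997 0.5756
tcp 0.24415456034017285 0.5254469833675925
pos [0.5581 0.1556 0.1737] yaw 170.72 tilt 0.04 q [ 0.12  0.25  1.57  0.    1.32 -1.29]
turn units 0.012 | shift units before turn [-0.016 -0.011  3.842] | after turn [-0.013 -0.01   3.842] t 14.0
14
```

```bash
python3 -m creep '-0.03 0.03 0.8 0 0 0; 0 0 0.9 0 0 0; 0 0 0.6 0 0 0; 0 0 0.3 0 0 0; 0 0 0 0 0 0'; python3 -m creep '0 0 0 0 0 0; 0 0 0 0 0 0; 0 0 0 0 0 0; 0 0 0 0 0 0; 0 0 0 0 0 0'; python3 bay.py
```

```text
clock: 14.42
position: [0.5568, 0.1561, 0.0664]
ee_rot: [0.081, 0.997, -0.001, -0.004]
wrist_force: [-1.2, 0.9, -1.1]
width: 0.0519
gripper_force: 20.0
clock: 14.83
position: [0.5615, 0.1554, 0.0714]
ee_rot: [0.082, 0.997, 0.0, 0.001]
wrist_force: [0.0, -0.1, -0.8]
width: 0.0516
gripper_force: 20.0
[266 108 102   7 128] along 0.2096 0.2764 across 0.4582 0.462
[ 10 170  53  89 924] along 0.0339 0.0684 across 0.5 0.5653
[ 161  170   59  100 1002] along 0.1354 0.1703 across 0.4998 0.5751
[366 261   7  30  97] along 0.2797 0.2846 across 0.5688 0.5929
[ 46 265  36   7 206] along 0.0432 0.0685 across 0.5712 0.576
tcp 0.24442784936006728 0.5284851715952573
pos [0.5612 0.1554 0.071 ] yaw 170.61 tilt 0.12 q [ 0.12  0.37  1.65  0.    1.12 -1.29]
turn units -0.006 | shift units before turn [ 0.065 -0.018  1.275] | after turn [ 0.063 -0.017  1.276] t 14.9
15
```

```bash
python3 -m creep '0.03 0.04 0.4 0 0 0; 0 0 0.4 0 0 0; 0 0 0.25 0 0 0; 0 0 0.1 0 0 0; 0 0 0.08 0 0 0'; python3 -m creep '0 0 0.04 0 0 0; 0 0 0 0 0 0; 0 0 0 0 0 0; 0 0 0 0 0 0; 0 0 0 0 0 0'
```

```text
clock: 15.3
position: [0.559, 0.1569, 0.02]
ee_rot: [0.082, 0.997, -0.0, -0.001]
wrist_force: [0.7, 0.0, -1.0]
width: 0.0518
gripper_force: 20.0
clock: 15.72
position: [0.56, 0.1572, 0.0197]
ee_rot: [0.082, 0.997, 0.0, 0.001]
wrist_force: [0.2, -0.1, -0.5]
width: 0.0516
gripper_force: 20.0
```

```bash
python3 -m creep '0 0 0.03 0 0 0; 0 0 0 0 0 0; 0 0 0 0 0 0; 0 0 0 0 0 0; 0 0 0 0 0 0' 0.7; python3 -m creep '0 0 -0.3 0 0 0; 0 0 -0.5 0 0 0; 0 0 -0.9 0 0 0; 0 0 -0.9 0 0 0; 0 0 -0.9 0 0 0'; python3 -m creep '0 0 -0.9 0 0 0; -1 0 0 0 0 0; -0.5 0 0 0 0 0; 0 0 0 0 0 0; 0 0 0 0 0 0' 0
cat >> bay.py <<'E'
for c,z in(("red",.020),("blue",.020)):
    u=proj(f,[[.5592,.157,z] if c=="red" else [.5462,.0118,z]])[0]
    b=dots(f,c,np.clip(np.r_[u-75,u+75],0,640),z); print(c,u,b,b[0]@ax,b[0]@nx)
E
python3 bay.py
```

```text
clock: 16.13
position: [0.5595, 0.1571, 0.0179]
ee_rot: [0.082, 0.997, 0.0, 0.0]
wrist_force: [-0.3, -0.1, -0.3]
width: 0.0657
gripper_force: 0.0
clock: 16.55
position: [0.559, 0.157, 0.16]
ee_rot: [0.082, 0.997, -0.0, -0.0]
wrist_force: [0.8, -0.3, 0.7]
width: 0.0657
gripper_force: 0.0
clock: 16.97
position: [0.6187, 0.1471, 0.1943]
ee_rot: [0.082, 0.997, 0.0, -0.0]
wrist_force: [-0.9, 0.4, -0.3]
width: 0.0359
gripper_force: 0.0
[355  47   5  31  73] along 0.2808 0.2849 across 0.459 0.4866
[108  91  45  76 658] along 0.0337 0.0685 across 0.5004 0.5764
[210  91  39  75 649] along 0.1356 0.1703 across 0.4999 0.5753
[285 150  71  33 586] along 0.2087 0.2842 across 0.5593 0.5939
tcp 0.24565331605096985 0.5855014125098054
pos [0.6176 0.1473 0.1936] yaw 170.6 tilt 0.11 q [ 0.1   0.35  1.4   0.    1.39 -1.31]
turn units -0.008 | shift units before turn [ 1.48  -0.048  4.342] | after turn [ 1.488 -0.048  4.339] t 17.0
16
red [319.19687358 118.02470124] (array([0.55985434, 0.1576975 ]), np.float64(170.72638290845725), np.float64(0.10204129210949582), np.float64(0.05352214045481109)) 0.24652046451280923 0.5267982025756419
blue [176.87598559 128.60207813] (array([0.54614085, 0.01179355]), np.float64(80.6094395772636), np.float64(0.10233669183976421), np.float64(0.0542791873216707)) 0.10032997241400357 0.536961906086896
```

Both cans are centred in their bays (within 1 mm). Next, the lever, with fingers shut.

```bash
python3 -m creep '0.31 -0.86 0 0 0 0; 0.31 -0.86 0 0 0 0; 0.31 -0.86 0 0 0 0; 0.31 -0.86 0 0 0 0; 0.31 -0.86 0 0 0 0' 0; python3 -m creep '0.31 -0.86 0 0 0 0; 0.31 -0.86 0 0 0 0; 0.31 -0.86 0 0 0 0; 0 0 0 0 0 1; 0 0 0 0 0 1'; python3 -m creep '0 0 0 0 0 1; 0 0 0 0 0 1; 0 0 0 0 0 1; 0 0 0 0 0 1; 0 0 0 0 0 1'; python3 -m creep '0 0 0 0 0 1; 0 0 0 0 0 1; 0 0 0 0 0 1; 0 0 0 0 0 1; 0 0 0 0 0 1'; python3 -m creep '0 0 0 0 0 1; 0 0 0 0 0 1; 0 0 0 0 0 1; 0 0 0 0 0 0; 0 0 0 0 0 0'
python3 - <<'E'
from h import *
go((.4745,-.1095),80.65,.165)
f=env.grab_frame("side"); g=env.grab_frame("wrist")
def red(f):
    h=cv2.cvtColor(f["color"],cv2.COLOR_RGB2HSV).astype(int); return (((h[...,0]<6)|(h[...,0]>174))&(h[...,1]>140)&(h[...,2]>60)).astype(np.uint8)
for n,k in(("side",f),("wrist",g)):
    c=proj(k,[[.4773,-.1098,.139]])[0]; a=np.array([.1624,.9867,0])*.035
    print(n,"predicted",c.round(),proj(k,[np.array([.4773,-.1098,.139])+a,np.array([.4773,-.1098,.139])-a]).round())
    N,L,s,C=cv2.connectedComponentsWithStats(red(k))
    for i in range(1,N):
        if s[i,4]>25: print(s[i],C[i].round(1))
I=f["color"][170:290,250:430][:,:,::-1]
cv2.imwrite("pics/hs.png",np.hstack([cv2.resize(I,(400,267)),cv2.resize(g["color"][:,:,::-1],(400,267))]))
E
```

```text
clock: 17.43
position: [0.5265, -0.0125, 0.193]
ee_rot: [0.081, 0.997, 0.0, -0.001]
wrist_force: [0.3, -1.4, 0.5]
width: 0.0008
gripper_force: 0.0
clock: 17.85
position: [0.4733, -0.1088, 0.1932]
ee_rot: [0.19, 0.982, 0.0, -0.001]
wrist_force: [0.7, 0.5, 0.6]
width: 0.0007
gripper_force: 0.0
clock: 18.27
position: [0.4742, -0.1068, 0.1931]
ee_rot: [0.436, 0.9, 0.0, -0.001]
wrist_force: [0.6, 0.6, -0.3]
width: 0.0006
gripper_force: 0.0
clock: 18.68
position: [0.4742, -0.1067, 0.1931]
ee_rot: [0.654, 0.757, -0.0, -0.001]
wrist_force: [0.4, -0.4, -0.2]
width: 0.0003
gripper_force: 0.0
clock: 19.1
position: [0.4747, -0.1071, 0.1933]
ee_rot: [0.761, 0.648, -0.0, -0.001]
wrist_force: [0.1, -0.0, 0.2]
width: 0.0008
gripper_force: 0.0
pos [ 0.4747 -0.1071  0.1933] yaw 80.81 tilt 0.09 q [-0.4   0.04  1.77  0.    1.33 -0.24]
turn units 0.026 | shift units before turn [-0.06   0.005  0.708] | after turn [-0.06   0.004  0.708] t 19.1
side predicted [329. 211.] [[324. 205.]
 [335. 218.]]
[292 126  17  14 186] [300.2 132.5]
[ 52 147  35  25 669] [ 69.1 158.8]
[289 187  11   7  66] [293.7 190.1]
[322 202  16  19 131] [329.4 211.2]
wrist predicted [323. 214.] [[323. 166.]
 [323. 259.]]
[ 308  162   33   62 1859] [324.2 191.4]
```

View pics/hs.png

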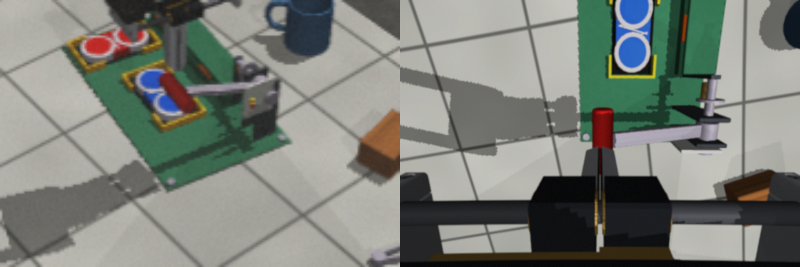

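The handle is where predicted (side 329,211; wrist 324,191) and the closed fingertips are over it. Pushing down.

```bash
python3 -m creep '-0.06 0 0.3 0 0 0; 0 0 0.3 0 0 0; 0 0 0.25 0 0 0; 0 0 0.25 0 0 0; 0 0 0.25 0 0 0' 0 20; python3 -m creep '0 0 0.25 0 0 0; 0 0 0.25 0 0 0; 0 0 0.25 0 0 0; 0 0 0.25 0 0 0; 0 0 0 0 0 0'; python3 -m creep '0 0 0.25 0 0 0; 0 0 0.25 0 0 0; 0 0 0.15 0 0 0; 0 0 0 0 0 0; 0 0 0 0 0 0'
```

```text
clock: 19.62
position: [0.474, -0.11, 0.1397]
ee_rot: [0.762, 0.647, -0.001, -0.001]
wrist_force: [-2.9, 0.7, 3.3]
width: 0.0004
gripper_force: 1.9
clock: 20.03
position: [0.4753, -0.1103, 0.0985]
ee_rot: [0.762, 0.647, -0.0, -0.0]
wrist_force: [-1.4, -0.1, 7.0]
width: 0.0003
gripper_force: 2.9
clock: 20.45
position: [0.4779, -0.1111, 0.0752]
ee_rot: [0.763, 0.647, 0.001, 0.002]
wrist_force: [3.2, 0.2, 5.7]
width: 0.0007
gripper_force: 2.8
```

```bash
python3 -m creep '0 0 0.1 0 0 0; 0 0 0.1 0 0 0; 0 0 0 0 0 0; 0 0 0 0 0 0; 0 0 0 0 0 0'; python3 -m creep '0 0 0 0 0 0; 0 0 0 0 0 0; 0 0 0 0 0 0; 0 0 0 0 0 0; 0 0 0 0 0 0'
python3 - <<'E'
from h import *
f=env.grab_frame("side"); g=env.grab_frame("wrist")
go((.4745,-.1095),80.65,.066)
h=cv2.cvtColor(f["color"],cv2.COLOR_RGB2HSV).astype(int); r=(((h[...,0]<6)|(h[...,0]>174))&(h[...,1]>140)&(h[...,2]>60)).astype(np.uint8)
N,L,s,C=cv2.connectedComponentsWithStats(r)
for i in range(1,N):
    if s[i,4]>25: print(s[i],C[i].round(1))
for z in(.041,.046,.05,.06): print(z,proj(f,[[.4745,-.1093,z]]).round(1))
I=f["color"][170:290,250:430][:,:,::-1]
cv2.imwrite("pics/hs2.png",np.hstack([cv2.resize(I,(400,267)),cv2.resize(g["color"][:,:,::-1],(400,267))]))
E
```

```text
clock: 20.87
position: [0.4789, -0.1113, 0.0685]
ee_rot: [0.763, 0.647, 0.002, 0.003]
wrist_force: [3.8, 0.6, 8.8]
width: 0.0002
gripper_force: 4.6
clock: 21.28
position: [0.4789, -0.1113, 0.0686]
ee_rot: [0.763, 0.647, 0.002, 0.003]
wrist_force: [4.0, 1.9, 9.6]
width: 0.0005
gripper_force: 4.6
pos [ 0.4789 -0.1114  0.0686] yaw 80.61 tilt 0.42 q [-0.41  0.2   1.88  0.    1.05 -0.24]
turn units -0.006 | shift units before turn [ 0.028 -0.117  0.063] | after turn [ 0.028 -0.117  0.064] t 21.4
[ 52 147  35  25 666] [ 69.1 158.8]
[288 187  12   7  66] [293.5 190. ]
[321 224  15  18 101] [328.4 233.1]
0.041 [[328.  234.3]]
0.046 [[328.  233.2]]
0.05 [[328.  232.3]]
0.06 [[328. 230.]]
```

View pics/hs2.png

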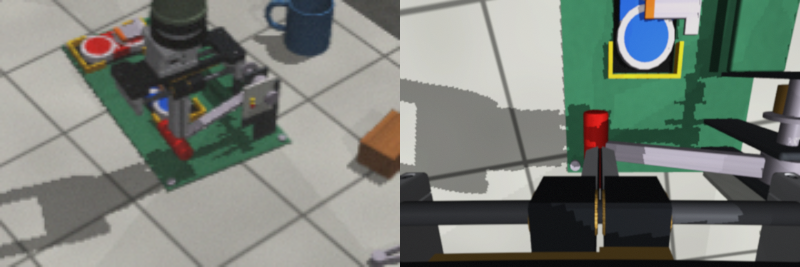

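The lever is at about the third click, and the hold-down blade slides over the blue can (wrist 660,10; side shows orange and white over red too). A touch more for margin.

```bash
python3 -m creep '0 0 0.06 0 0 0; 0 0 0 0 0 0; 0 0 0 0 0 0; 0 0 0 0 0 0; 0 0 0 0 0 0'; python3 -m creep '0 0 0 0 0 0; 0 0 0 0 0 0; 0 0 0 0 0 0; 0 0 0 0 0 0; 0 0 0 0 0 0'
```

```text
clock: 21.8
position: [0.4794, -0.1114, 0.0665]
ee_rot: [0.763, 0.647, 0.002, 0.003]
wrist_force: [3.7, 0.4, 9.9]
width: 0.0009
gripper_force: 5.2
clock: 22.22
position: [0.4793, -0.1114, 0.0665]
ee_rot: [0.763, 0.647, 0.002, 0.003]
wrist_force: [2.8, 1.8, 10.0]
width: 0.0006
gripper_force: 5.2
```

```bash
python3 -c "
from plant import env
print(env.hand_in())"
```

```text
the job is handed in; nothing more can be done
None
```

I handed the job in at about 22 s: the blue can lies in `bay_cross` and the red can in `bay_long`, and the closed fingertips are holding the lever down at about 0.62 rad, just past the third click. That angle comes from the measured fingertip height, and the pictures show the hold-downs over both cans; I didn't re-check the block, tongs and jar at the end.

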